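# Clear the clay offcut down the scrap chute

## Robot

A 6-joint arm with a two-finger parallel gripper is mounted at the origin on the work surface. World frame = base frame: x ahead of the robot, y to its left, z up, the work surface at z = 0. Lengths are in mm, angles in rad, forces in N, time in s.
With the tool pointing down it reaches from about 350 to 775 mm from the base axis. Payload 7.3 kg.
Tool frame: the origin (TCP) lies at the very end of the fingers, on their centre line; the grasp point (between the pads) lies 19 mm behind it (bot.tcp_to_grasp is the distance from the TCP to the grasp point, in mm); z points along the fingers, y is the direction in which the jaws open and shut (so a half turn about z gives the same grasp; the last joint's range is limited). The gripper opens to 92 mm and grips with 3 to 60 N. Pads are 19 mm wide; open, the fingers measure 130 mm over their backs; the gripper's body (75 mm by 190 mm) begins 47 mm behind the grasp point.
Start: joints at [-1.343, 0.342, 1.524, -0, 1.275, -0.146], TCP at [191.73, -488.758, 226.741] pointing down, gripper open.
Joint ranges: [-2.53, 2.53], [-0.77, 2.02], [0.04, 2.7], [-1, 4.14], [0.28, 2.66], [-3.11, 3.11]. Speed limits (rad/s): [2.57, 2.57, 3.14, 3.14, 3.14, 3.14].

## Interface

Orientations are given as [roll, pitch, yaw] about the fixed x, y, z axes, in that order (R = Rz(yaw) Ry(pitch) Rx(roll)).
In Python, from plant import bot gives the robot as it stands. The module is installed in compiled form; this text tells all that it offers.
- The arm moves only by the tool carry_out, never from a script. Its argument "motion" is a list of rows, each a list of 5 numbers: the closure, from 0 (fully open) to 1 (shut), then the shift along the tool's x, y, z in mm, then the turn about the tool's z in degrees. In form: [[claw, dx, dy, dz, spin], ...]. A call has 1 to 10 rows; each row is the pose to reach, as a shift and turn from the pose measured when the call began, along the tool's axes at that moment; what a row does not reach only later rows make up. A row lasts 1/8 s, in which the tool goes at most 62.5 mm and 10.7 degrees, less where a joint would pass 70% of its speed; a pose out of reach is approached as far as the arm can. A call with a gripper value outside its range is refused whole. The fingers move at their own pace and stop on an object; the grip force is fixed at half the most. Time passes only in rows, so rows that repeat a pose let the fingers close. It gives the time, the measured TCP pose, the force and the opening at its end, in the units of the state.
- bot.get_obs(): the state, without advancing time (a new reading comes with each control period).
- bot.capture(name): name is "scene" or "top" or "wrist"; returns a dict with "color" (400x640x3 uint8, red, green, blue), "depth" (400x640 float32, mm along the optical axis (not along the pixel's ray), 0 where there is no reading), "K" (3x3 intrinsics, pixels), "k1" (the pictures are not rectified: a ray, as slopes to the right and down, at radius r is drawn at 1 + k1 r^2 times it, then the intrinsics apply), "camera_from_world" (4x4, takes a point from world to camera coordinates). Camera axes: x right, y down, z forward; pixel columns grow to the right and rows downward; lengths in mm; the calibration is good to about 2 mm. A picture is of the moment at which its call begins.
- bot.close_job(): hands the job in, once; it reports no verdict.
The state is a dict: "time": time; "joint_positions": joint angles; "dq": joint speeds; "tau": joint torques, N m; "tool_pos": TCP position; "tcp_rot": TCP orientation; "contact_force": force on the tool from outside, world axes, zero at the start; "moment": the same for the moment, N m; "grip_width": finger opening in mm.
Only numpy, scipy, OpenCV 4.12 (cv2) and the standard library are available. Lean on these libraries where they do the work, as an engineer would, in place of code of your own. Each camera call takes 0.05 s, during which the arm holds its last target.

## Task

On the raised wooden ledge of the sorting stand are a teapot lid, a small cup and a plain rectangular offcut, all of the same brown fired clay. Push the offcut, without picking it up, off the ledge's edge so that it drops into the metal scrap chute below and lies there at rest. Leave the lid and the cup where they are.

Things in the scene. Friction and masses are not known exactly. Their poses are not given: they have to be found in the camera images.
- stand: Fixed wooden ledge with a metal chute below its drop edge. Origin: on the table, under the middle of that edge. x points off the ledge over the chute, y along the edge, z up. Flat top 150 mm high, x -140 to 0 mm, y -170 to 170 mm; on it only the three clay pieces, 110 mm apart in a row along y in any order, centres about 45 mm back from the edge. Nothing of the chute is higher than the ledge.
- chute_tray (a point): Middle of the chute's flat tray, on its floor 12 mm above the table, 160 mm along the stand's x from the drop edge. Open on top, 340 mm wide, walls 4 mm. Its floor slopes from 110 mm height under the drop edge to 12 mm at 110 mm out, then is flat to an end wall 210 mm out. Side walls are 118 mm high beside the slope; the tray's walls 60 mm.
- offcut: Loose rectangular block of brown fired clay, about 145 g, 40 mm (its x) by 60 mm (its y) by 30 mm high, on the ledge with its long side along the drop edge to within about 12 degrees. Origin at its centre, 15 mm above the ledge. It slides on the ledge under a few newtons.
- cup: Small open round cup of brown fired clay, 62 mm across, 45 mm high, without a handle, upright on the ledge; to be left alone. Origin at the centre of its underside, z axis up.
- lid: Round teapot lid of brown fired clay, 64 mm across, 34 mm high to the top of its knob, on the ledge; to be left alone. Origin at the centre of its underside, z axis up.
Things that resemble listed ones, but are neither listed nor needed, are in the scene too. Leave any blue or turquoise look-alike of the offcut alone.

How it is judged (in metres and radians):
At the end, for the whole second after the job is handed in: The offcut lies at rest inside the chute or its tray: its centre past the drop edge, within the chute's walls and under 135 mm height (slower than 20 mm/s). The cup and the lid are each within 20 mm of where they stood (x of offcut in the frame of stand between 0 and 0.21 m and y of offcut in the frame of stand between -0.166 and 0.166 m and z of offcut in the frame of stand below 0.135 m and linear speed of offcut below 0.02 m/s and distance of each of cup, lid from where it was at the start of the episode below 0.02 m); the robot touches nothing.
It fails at once if the offcut is picked up (its centre more than 45 mm above the ledge) (z of offcut in the frame of stand above 0.195 m).
It fails at once if the cup is shifted by more than 20 mm (distance of cup from where it was at the start of the episode above 0.02 m).
It fails at once if the lid is shifted by more than 20 mm (distance of lid from where it was at the start of the episode above 0.02 m).
It also fails if it takes over 32 s, if anything falls off the work surface, if the arm or the gripper's body presses on something with over 40 N, if the wrist force passes 120 N, or if a joint passes its speed limit or range.

## Working session

There is one attempt and no reset: what is moved stays moved. The work goes in short steps, Python scripts to look and compute and a tool call to move; the robot and the scene stay as the last step left them, time stands still between calls to the robot, and variables do not carry over. Pictures are saved under pics/ and viewed, and the job is handed in when it is done.

Besides the shell and the picture viewer there is one more tool, called after "Emit:" as name(argument=value, ...), one argument or row to a line, values as JSON. carry_out: Moves the arm, as the interface text tells. Its arguments: {"type":"object","properties":{"motion":{"type":"array","items":{"type":"array","items":{"type":"number"}}}},"required":["motion"]}

```bash
mkdir -p pics
cat > h.py <<'E'
import numpy as np,cv2
from plant import bot
def cap(n,save):
    c=bot.capture(n); cv2.imwrite(f'pics/{save}.png',c['color'][:,:,::-1]); np.savez(f'{save}.npz',**c); return c
def ray(c,u,v):
    K=c['K'];d=np.array([float(c['k1']),0,0,0,0])
    return np.append(cv2.undistortPoints(np.array([[[u,v]]],float),K,d)[0,0],1)
def world(c,u,v,z=None):
    T=np.linalg.inv(c['camera_from_world']);r=ray(c,u,v)
    if z is None: return T[:3,:3]@(r*np.median(c['depth'][int(v)-1:int(v)+2,int(u)-1:int(u)+2]))+T[:3,3]
    d=T[:3,:3]@r; return T[:3,3]+d*(z-T[2,3])/d[2]
E
python3 - <<'E'
from h import *
for n in('scene','top','wrist'): c=cap(n,n+'0'); print(n,c['k1'],np.linalg.inv(c['camera_from_world'])[:3,3])
print(bot.get_obs())
E
```

```text
scene -0.08268641174466322 [1125.23067596    5.1471531   593.71126171]
top -0.06807397022057493 [508.88099155  52.84825269 882.51301486]
wrist -0.031151960099646887 [ 254.71598451 -463.44267726  384.99569949]
{'time': 0.15, 'joint_positions': array([-1.34300912e+00,  3.42573442e-01,  1.52479752e+00,  4.21831025e-05,
        1.27543188e+00, -1.46006203e-01]), 'dq': array([-6.81972750e-04, -2.10397183e-03, -4.65595104e-03, -1.32319809e-03,
       -1.85743041e-04, -3.03184798e-05]), 'tau': array([ 1.61863009e-03, -4.31466508e+01, -2.44355267e+01,  7.17494683e-02,
        5.37210074e-02, -8.38439632e-05]), 'tool_pos': array([ 191.66164535, -488.4275143 ,  226.19906348]), 'tcp_rot': array([-3.14040122e+00, -2.15979137e-04,  3.73780980e-01]), 'contact_force': array([-0.28713557, -0.01473465, -0.86018713]), 'moment': array([-0.00828143,  0.0111068 , -0.03815013]), 'grip_width': 91.48450399833301}
```

View pics/scene0.png

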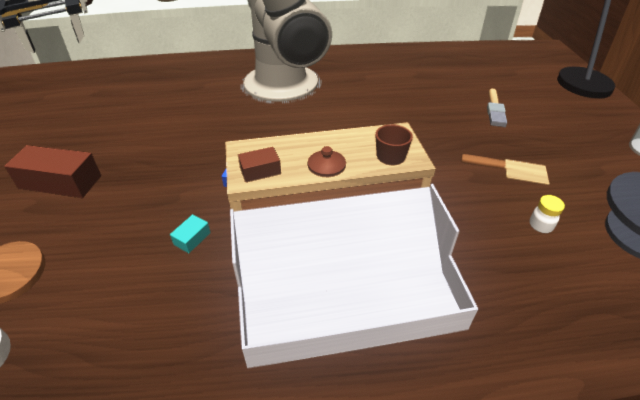

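View pics/top0.png

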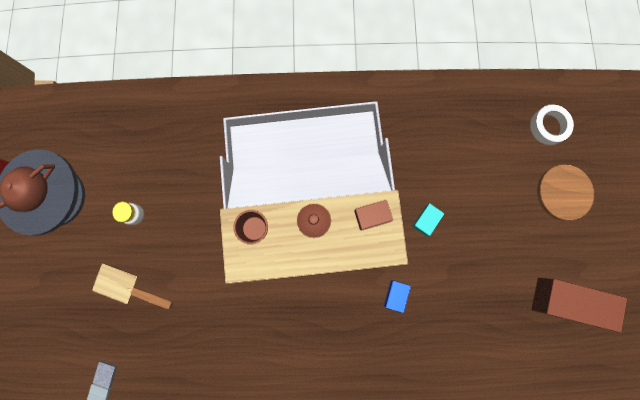

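View pics/wrist0.png

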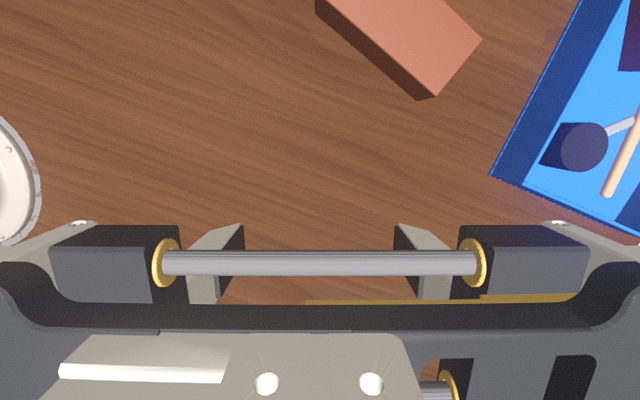

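Could be mistaken for the offcut, by pixel in the top view:
- brown block on the ledge (374,215)
- turquoise block (429,219)
- blue block (398,296)
- large brick (590,305)
- lid (314,220) and cup (251,227)

By the description it is the brown block on the ledge at (374,215), which is (260,164) in the scene view. I'll check it in an enlarged crop.

Run:
```python
import cv2
a=cv2.imread('pics/top0.png')[180:290,210:415]; cv2.imwrite('pics/topc.png',cv2.resize(a,None,fx=3.9,fy=3.9,interpolation=cv2.INTER_CUBIC))
a=cv2.imread('pics/scene0.png')[120:220,215:440]; cv2.imwrite('pics/scenec.png',cv2.resize(a,None,fx=3.5,fy=3.5,interpolation=cv2.INTER_CUBIC))
```

```text
(no output)
```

View pics/topc.png

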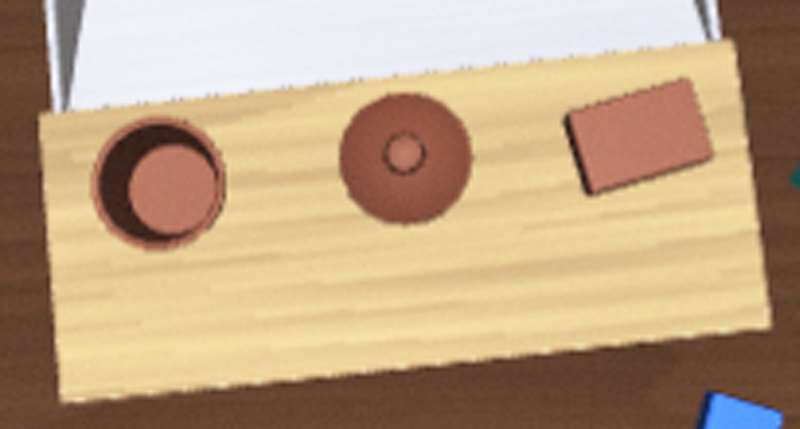

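View pics/scenec.png

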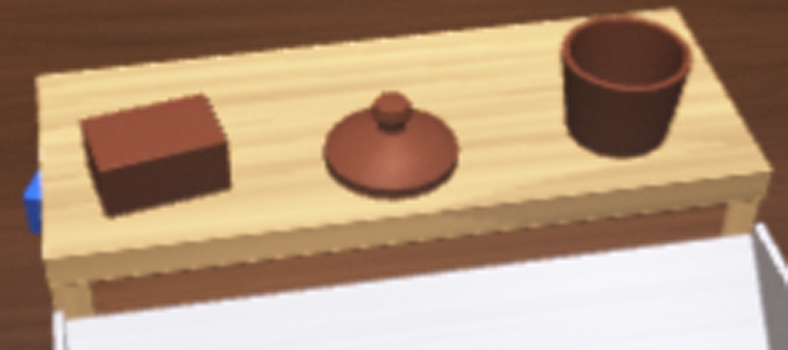

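Run:
```python
from h import *
t=dict(np.load('top0.npz'));s=dict(np.load('scene0.npz'))
def tri(a,b):
    A=[];B=[]
    for c,p in((t,a),(s,b)):
        T=np.linalg.inv(c['camera_from_world']);d=T[:3,:3]@ray(c,*p);d/=np.linalg.norm(d);P=np.eye(3)-np.outer(d,d);A.append(P);B.append(P@T[:3,3])
    x=np.linalg.lstsq(np.vstack(A),np.hstack(B),rcond=None)[0]; return x
tp=lambda x,y:((x+.5)/3.9+210-.5,(y+.5)/3.9+180-.5); sp=lambda x,y:((x+.5)/3.5+215-.5,(y+.5)/3.5+120-.5)
P={'edgeL(+y)':((40,114),(770,170)),'edgeR':((734,41),(45,259)),'backR':((771,327),(37,77)),'backL':((62,403),(675,9)),
'b1':((567,113),(228,146)),'b2':((688,78),(104,168)),'b3':((713,157),(82,122)),'b4':((590,195),(207,96)),'knob':((404,152),(391,103))}
for k,(a,b) in P.items():
    z=180 if k[0]=='b' and k[1].isdigit() else 150
    print(k,tri(tp(*a),sp(*b)).round(1),world(t,*tp(*a),z).round(1),world(s,*sp(*b),z).round(1),'depth',world(t,*tp(*a)).round())
c=tp(640,136);print('blk',world(t,*c),world(t,*c,180))
c=tp(640,240);print('ledge',world(t,*c),world(t,*tp(300,280)))
c=tp(405,158);print('lid',world(t,*c,160)); print('cup',world(t,*tp(158,183),195))
o=bot.get_obs();print(o['tool_pos'],o['tcp_rot'])
```

```text
edgeL(+y) [603.  245.8 150.1] [602.9 245.4 150. ] [602.8 246.3 150. ] depth [622. 285.   0.]
edgeR [630.8 -91.9 149. ] [630.7 -93.  150. ] [632.2 -90.4 150. ] depth [631. -93. 150.]
backR [ 492.5 -103.7  149.4] [ 492.5 -104.2  150. ] [ 493.5 -103.   150. ] depth [ 489. -136.    2.]
backL [464.1 234.7 149.7] [464.  233.9 150. ] [464.4 235.4 150. ] depth [455. 271.   1.]
b1 [594.1  -7.4 176.8] [593.7  -7.9 180. ] [598.3  -6.6 180. ] depth [597. -11. 150.]
b2 [608.7 -63.  180.5] [608.8 -64.7 180. ] [608.3 -61.5 180. ] depth [613. -70. 150.]
b3 [571.8 -73.9 178.6] [571.7 -74.7 180. ] [573.8 -72.6 180. ] depth [572. -75. 180.]
b4 [555.7 -16.4 177.1] [555.5 -17.2 180. ] [559.8 -15.3 180. ] depth [556. -19. 165.]
knob [577.2  68.4 182.6] [580.3  68.6 150. ] [533.8  74.  150. ] depth [577.  68. 184.]
blk [582.13324718 -41.19346474 180.74822899] [582.21134951 -41.29373301 180.        ]
ledge [535.36029372 -43.30674933 150.29001493] [520.03208569 119.50114761 150.37710255]
lid [576.43542527  67.95946194 160.        ]
cup [564.35116505 179.32480946 195.        ]
[ 191.66164535 -488.4275143   226.19906348] [-3.14040122e+00 -2.15979137e-04  3.73780980e-01]
```

The crops show the brown block with its top corners at crop (567,113), (688,78), (713,157) and (590,195). It is triangulated at (582,-40), top z≈180, yaw≈14.7°. The ledge top is at z≈150 and the stand origin is about (617,77), yaw 4.7°. The lid and cup are clearly different and more than 110 mm to the side. I'll go behind the block with the jaws shut, staying high.

Emit:
carry_out(
  motion=[
    [1,48,-28,-15,1],
    [1,96,-56,-20,2],
    [1,144,-84,-20,3],
    [1,192,-112,-20,4],
    [1,240,-140,-20,5],
    [1,287,-168,-20,6],
    [1,335,-196,-20,6.7],
    [1,383,-224,-20,6.7],
    [1,431,-252,-20,6.7],
    [1,478,-280,-20,6.7],
  ],
)

```text
time: 1.4
tool_pos: [535.3, -51.6, 246.4]
tcp_rot: [-3.14, 0.0, 0.257]
contact_force: [0.6, -1.0, -0.4]
grip_width: 1.4
```

Emit:
carry_out(
  motion=[
    [1,-3,2,25,0],
    [1,-3,2,50,0],
    [1,-3,2,70,0],
    [1,-3,2,82,0],
    [1,-3,2,86,0],
    [1,-3,2,86,0],
  ],
)

```text
time: 2.15
tool_pos: [533.0, -54.3, 160.7]
tcp_rot: [-3.141, -0.0, 0.257]
contact_force: [-0.1, 0.4, -0.3]
grip_width: 0.5
```

Run:
```python
from h import *
cap('top','top1');cap('scene','scene1')
a=cv2.imread('pics/top1.png')[150:300,200:430];b=cv2.imread('pics/scene1.png')[100:250,210:440]
cv2.imwrite('pics/c1.png',cv2.resize(np.hstack([a,b]),None,fx=1.7,fy=1.7))
o=bot.get_obs();print(o['tool_pos'],o['tcp_rot'],o['contact_force'])
```

```text
[533.26469192 -54.36363965 161.14716074] [-3.14116215e+00 -9.62607211e-04  2.56980236e-01] [ 0.73661809  0.11904876 -0.17595166]
```

View pics/c1.png

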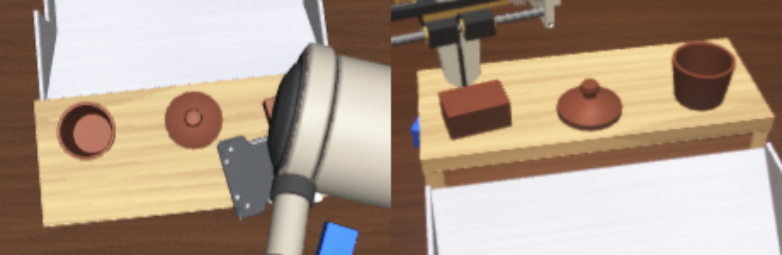

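The fingers are upright right behind the block, centred on it: scene crop (460,75), block (475,108). Pushing forward.

Emit:
carry_out(
  motion=[
    [1,6,0,0,0],
    [1,12,0,0,0],
    [1,17,0,0,0],
    [1,22,0,0,0],
    [1,27,0,0,0],
    [1,32,0,0,0],
    [1,38,0,0,0],
    [1,44,0,0,0],
    [1,44,0,0,0],
  ],
)

```text
time: 3.38
tool_pos: [576.4, -43.0, 161.1]
tcp_rot: [-3.141, -0.002, 0.257]
contact_force: [-0.0, -0.9, 0.0]
grip_width: 0.1
```

Run:
```python
from h import *
cap('scene','scene2')
b=cv2.imread('pics/scene2.png')[100:250,210:440]
cv2.imwrite('pics/c2.png',cv2.resize(b,None,fx=3,fy=3))
o=bot.get_obs();print(o['tool_pos'],o['contact_force'])
```

```text
[576.1088692  -43.10093332 161.11851457] [0.28126752 0.08987596 0.53729073]
```

View pics/c2.png

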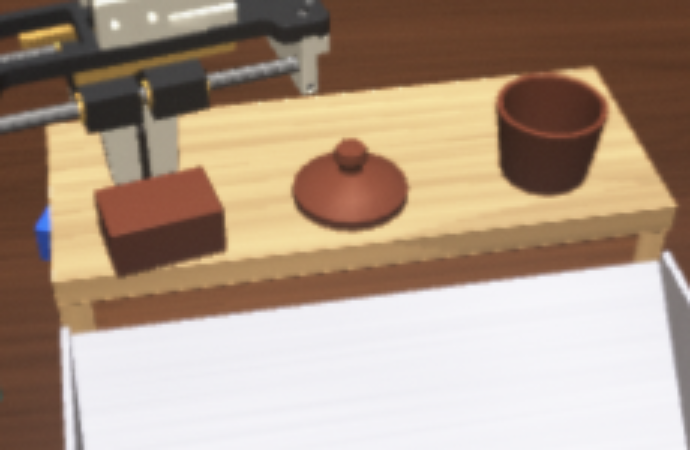

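The block, front corner at (120,275) in the crop, is moving squarely and is close to the edge. Continuing over it, then backing off.

Emit:
carry_out(
  motion=[
    [1,8,0,0,0],
    [1,16,0,0,0],
    [1,24,0,0,0],
    [1,32,0,0,0],
    [1,41,0,0,0],
    [1,50,0,0,0],
    [1,58,0,0,0],
    [1,64,0,0,0],
    [1,64,0,0,0],
  ],
)

```text
time: 4.55
tool_pos: [638.3, -26.7, 161.0]
tcp_rot: [-3.141, -0.001, 0.257]
contact_force: [0.2, 0.0, -0.6]
grip_width: 0.3
```

Run:
```python
from h import *
cap('scene','scene3')
b=cv2.imread('pics/scene3.png')[100:370,200:490]
cv2.imwrite('pics/c3.png',cv2.resize(b,None,fx=2.2,fy=2.2))
o=bot.get_obs();print(o['tool_pos'],o['contact_force'])
```

```text
[638.00238083 -26.76501034 161.0299771 ] [-0.58595303 -0.3791754  -0.07097266]
```

View pics/c3.png

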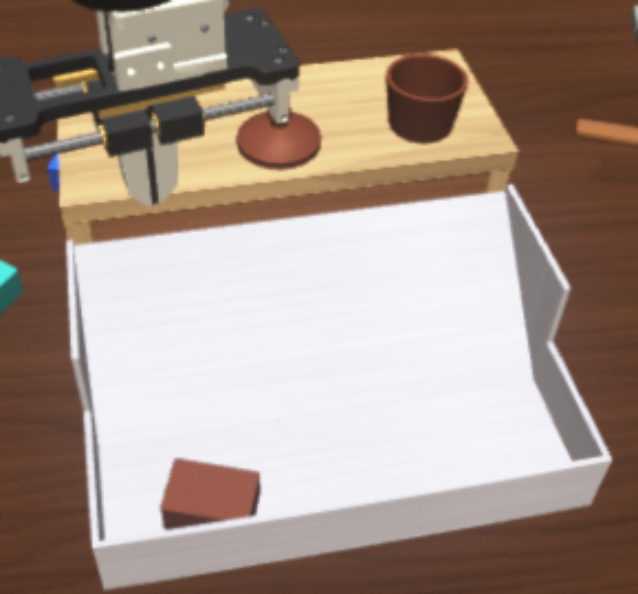

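The offcut lies in the tray at (210,492) in the crop. Raising straight up and back, clear of everything.

Emit:
carry_out(
  motion=[
    [1,0,0,-25,0],
    [1,0,0,-55,0],
    [1,0,0,-85,0],
    [1,-30,15,-110,0],
    [1,-70,35,-120,0],
    [1,-110,60,-120,0],
    [1,-130,90,-120,0],
    [1,-150,120,-120,0],
    [1,-150,120,-120,0],
  ],
)

```text
time: 5.72
tool_pos: [522.3, -183.1, 281.0]
tcp_rot: [-3.142, -0.001, 0.254]
contact_force: [-0.3, 0.3, 0.2]
grip_width: 0.2
```

Run:
```python
from h import *
t0=dict(np.load('top0.npz'))
a=cap('top','top4');b=cap('scene','scene4')
cv2.imwrite('pics/c4.png',np.vstack([a['color'][80:300,:,::-1],b['color'][100:370,:,::-1]]))
o=bot.get_obs();print(o['time'],o['tool_pos'],o['contact_force'])
```

```text
5.825 [ 523.20278907 -180.97147011  280.92988705] [-0.08623884 -0.0145728   0.38687478]
```

View pics/c4.png

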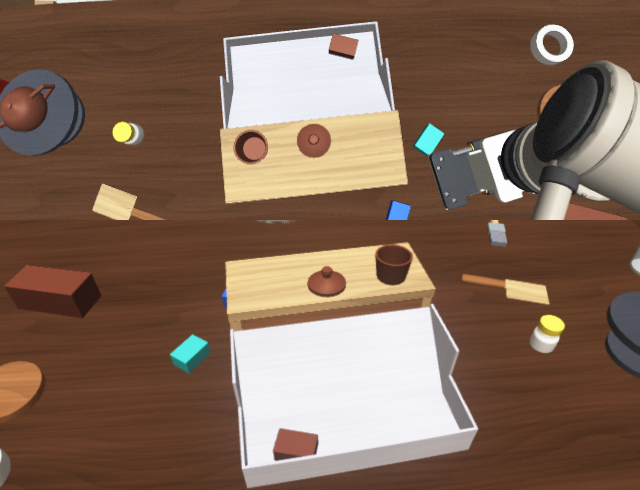

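The offcut is in the tray at top (344,126) and scene (296,325). The lid and cup are at their first pixels (314,220) and (251,227). One numeric check, then I'll hand in.

Run:
```python
from h import *
a=dict(np.load('top4.npz'));t0=dict(np.load('top0.npz'))
d=world(a,344,125)-[617,77,0]; y=.0827
print('stand xyz top of block',d[0]*np.cos(y)+d[1]*np.sin(y),-d[0]*np.sin(y)+d[1]*np.cos(y),d[2])
s3=dict(np.load('scene3.npz'));s4=dict(np.load('scene4.npz'))
print('tray diff 3->4',np.abs(s3['color'][295:345,265:330].astype(int)-s4['color'][295:345,265:330]).mean())
for r,n in(((200,240,295,333),'lid'),((208,246,232,270),'cup')):
    p,q=[cv2.cvtColor(x['color'],cv2.COLOR_RGB2GRAY)[r[0]:r[1],r[2]:r[3]].astype(np.float32) for x in(t0,a)]
    print(n,cv2.phaseCorrelate(p,q))
bot.close_job()
```

```text
stand xyz top of block 174.0516234504174 -93.62192303019629 43.14831074304436
tray diff 3->4 0.5123076923076924
lid ((0.008060298415884404, -0.07373547731639718), 0.9693838503956794)
cup ((-0.0031590827916261333, 0.07354460095582382), 1.002333475649357)
the job is handed in; nothing more can be done
```

I pushed the offcut squarely off the ledge with the shut fingers. It dropped into the chute and lies in the tray, and I handed the job in at about 5.8 s on the robot's clock. `close_job` reports no verdict.

- **Offcut:** its top is at about x 174, y -94, z 43 mm in the stand frame, so it sits within the walls. The region around it did not change between the last two scene pictures, taken just over a second apart, so it was at rest.
- **Lid and cup:** each moved less than 0.1 pixel between the first and last top views, so both are where they stood.
- **Arm:** it ended well clear of everything, with contact force near zero. No check failed or disagreed.

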